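# Roll down the carrot sign

### The job

Press down the new picture sheet on the carrot sign: take the red hand roller from its blue tray and roll it squarely along the middle of the carrot sign in one pass, from the end with the red tab to the other end of the white sheet, leaning on it steadily so that the cushioned bed sinks about 8 mm all the way. Then set the roller gently back down on its drums in the blue tray and let go. Do not press on the lettuce sign.

Things in the scene. Friction and masses are not known exactly. Their poses are not given: they have to be found in the camera images.
- roller: Hand roller standing in the tray on two free-turning red drums (32 mm diameter, 84 long, axles along y at x = +-24 mm), steel side plates at y = +-46, wooden grip bar on top: 26 mm thick in x, 86 long in y, 62 to 98 mm above the underside, 30 mm clear below it. Overall 80 x 102 x 98 mm, 0.24 to 0.38 kg. Origin: centre of underside (drum bottoms); z up; rolls along x; same either way round.
- tray: Blue open plastic tray, fixed to the table, home of the roller: outside 160 mm in x by 150 mm in y, walls 5 mm thick, rim 14 mm above the table, floor 5 mm thick. Origin: centre of its underside, on the table.
- carrot_sign: Aluminium plate 240 (x) x 100 x 8 mm; white sheet, 180 mm long, with an orange carrot; red tab at its -x end. Origin: centre of the top face, 34 mm above the table; x runs from red tab to leaf end. On a cushioned bed (base 250 x 120 mm, fixed) it sinks level, about 1 mm per N after the first N (9 N at 8 mm), hard stop at 14 mm, and springs back. More than 5 N is needed; never 45 N.
- lettuce_sign: Bystander of the same make and size on its own cushioned bed, origin and axes alike, with a red tab too, but its white sheet shows a round green lettuce. Not to be pressed.
Not all that is in view belongs to the job. What is shaped like the roller but turquoise is not meant.

How it is judged:
By the outcome, as a careful person would: the job done as asked, in the order asked, and still so for the second after the job is handed in, with the robot touching nothing.
It also fails if it takes over 58 s, if anything falls off the work surface, if the arm or the gripper's body presses on something with over 40 N, if the wrist force passes 120 N, or if a joint passes its speed limit or range.

### The arm

A 6-joint arm with a two-finger parallel gripper is mounted at the origin on the work surface. World frame = base frame: x ahead of the robot, y to its left, z up, the work surface at z = 0. Lengths are in mm, angles in rad, forces in N, time in s.
With the tool pointing down it reaches from about 400 to 925 mm from the base axis. Payload 12.5 kg.
Tool frame: the origin (TCP) lies at the very end of the fingers, on their centre line; the grasp point (between the pads) lies 19 mm behind it; z points along the fingers, y is the direction in which the jaws open and shut (so a half turn about z gives the same grasp; the last joint's range is limited). The gripper opens to 95 mm and grips with 3 to 60 N. Pads are 20 mm wide; open, the fingers measure 119 mm over their backs; the gripper's body (75 mm by 180 mm) begins 59 mm behind the grasp point.
Start: joints at [1.114, 0.491, 1.559, -0, 1.092, -0.106], TCP at [214.765, 586.961, 214.661] pointing down, gripper open.
Joint ranges: [-3.1, 3.1], [-0.84, 2.19], [0.05, 2.79], [-1.13, 4.28], [0.06, 2.93], [-2.69, 2.69]. Speed limits (rad/s): [2.22, 2.22, 2.79, 3.14, 3.14, 3.14].

### API

Orientations are given as [roll, pitch, yaw] about the fixed x, y, z axes, in that order (R = Rz(yaw) Ry(pitch) Rx(roll)).
In Python, from cell import env, read_camera, get_calibration gives the robot as it stands.
- The arm moves only by the tool arm_command, never from a script. Its argument "targets" is a list of rows, each a list of 3 entries, a list of its own where there are three numbers: the turn, a rotation vector about the tool's x, y, z in rad, then the shift along the tool's x, y, z in m, then the closure in counts, from 0 (fully open) to 255 (shut). In form: [[[rx, ry, rz], [tx, ty, tz], fingers], ...]. A call has 1 to 8 rows; each row is the pose to reach, as a shift and turn from the pose commanded when the call began, along the tool's axes at that moment; what a row does not reach only later rows make up. A row lasts 1/10 s, in which the tool goes at most 50 mm and 8.59 degrees, less where a joint would pass 70% of its speed; a pose out of reach is approached as far as the arm can. A call with a gripper value outside its range is refused whole. The fingers move at their own pace and stop on an object; the grip force is fixed at half the most. Time passes only in rows, so rows that repeat a pose let the fingers close. It gives the time, the measured TCP pose, the force and the opening at its end, in the units of the state.
- env.state(): the state, without advancing time (a new reading comes with each control period).
- read_camera(name): name is "scene" or "side" or "wrist"; returns (picture, depth): 400x640x3 uint8, blue, green, red; 400x640 float32, mm along the optical axis (not along the pixel's ray), 0 where there is no reading.
- get_calibration(name): a dict with "vfov" (degrees; the focal length in pixels is half the picture's height over the tangent of half this angle, whatever the lens; pixels are square), "cx", "cy" (the principal point, pixels), "world_from_camera" (4x4, takes a point from camera to world coordinates). Camera axes: x right, y down, z forward; pixel columns grow to the right and rows downward; lengths in mm; the calibration is good to about 2 mm. The wrist camera is an equidistant fisheye: a pixel r from the principal point sees the ray r / f radians off the axis. A picture is of the moment at which its call begins: read the wrist's pose just before it. get_calibration takes no time and is no camera call; for the wrist camera it gives the pose at the moment of the call.
- env.job_done(): hands the job in, once; it reports no verdict.
The state is a dict: "t": time; "joints": joint angles; "qvel": joint speeds; "tau": joint torques, N m; "eef_pos": TCP position; "tcp_rot": TCP orientation; "ft_force": force on the tool from outside, world axes, zero at the start; "moment": the same for the moment, N m; "opening": opening from 0.0 (shut) to 1.0 (fully open).
Only numpy, scipy, OpenCV 4.12 (cv2) and the standard library are available. Lean on these libraries where they do the work, as an engineer would, in place of code of your own. Each camera call takes 0.05 s, during which the arm holds its last target.

## Working session

There is one attempt and no reset: what is moved stays moved. The work goes in short steps, Python scripts to look and compute and a tool call to move; the robot and the scene stay as the last step left them, time stands still between calls to the robot, and variables do not carry over. Pictures are saved under pics/ and viewed, and the job is handed in when it is done.

Besides the shell and the picture viewer there is one more tool, called after "Request:" in YAML: its name, and indented under it one key for each argument. arm_command: Moves the arm, as the interface text tells. Its arguments: {"type":"object","properties":{"targets":{"type":"array"}},"required":["targets"]}

```bash
ls; mkdir -p pics; python3 - <<'E'
from cell import env, read_camera, get_calibration
import cv2,numpy as np
print(env.state())
for n in ("scene","side"):
    p,d=read_camera(n); cv2.imwrite(f"pics/{n}0.png",p); np.save(f"{n}0.npy",d)
    print(n,get_calibration(n))
E
```

```text
pics
{'t': 0.0, 'joints': array([ 1.11442843e+00,  4.91550880e-01,  1.55946918e+00, -1.00427459e-05,
        1.09164725e+00, -1.05582520e-01]), 'qvel': array([-0.00157033,  0.00108823,  0.00119262, -0.00149989, -0.0009901 ,
        0.00097969]), 'tau': array([ 1.46966773e-03, -6.12631989e+01, -2.58191925e+01,  6.93211821e-02,
        4.80166334e-02, -8.11672999e-05]), 'eef_pos': array([214.6364957 , 586.73353066, 214.06033286]), 'tcp_rot': array([-3.14052305e+00, -1.04396686e-04,  2.79081186e+00]), 'ft_force': array([ 0.67407477, -0.41675463,  0.24279994]), 'moment': array([ 0.03145267, -0.0478271 ,  0.02188015]), 'opening': 1.0015977401321858}
scene {'vfov': 42.63687172226695, 'cx': 320.76089761926323, 'cy': 195.67084384233456, 'world_from_camera': array([[-5.41798639e-01,  5.34072515e-01, -6.49015241e-01,
         1.17684418e+03],
       [ 8.40227941e-01,  3.64095849e-01, -4.01809931e-01,
         4.66294114e+02],
       [ 2.17081147e-02, -7.63020813e-01, -6.46009285e-01,
         7.85775902e+02],
       [ 0.00000000e+00,  0.00000000e+00,  0.00000000e+00,
         1.00000000e+00]])}
side {'vfov': 56.1577456878003, 'cx': 312.50097345344835, 'cy': 201.29041169224848, 'world_from_camera': array([[ 9.14620856e-01, -2.23257828e-01,  3.37082530e-01,
         1.58556452e+02],
       [-4.04309692e-01, -5.01872756e-01,  7.64628936e-01,
        -6.63796815e+02],
       [-1.53685719e-03, -8.35631306e-01, -5.49288593e-01,
         5.31582029e+02],
       [ 0.00000000e+00,  0.00000000e+00,  0.00000000e+00,
         1.00000000e+00]])}
```

View pics/scene0.png

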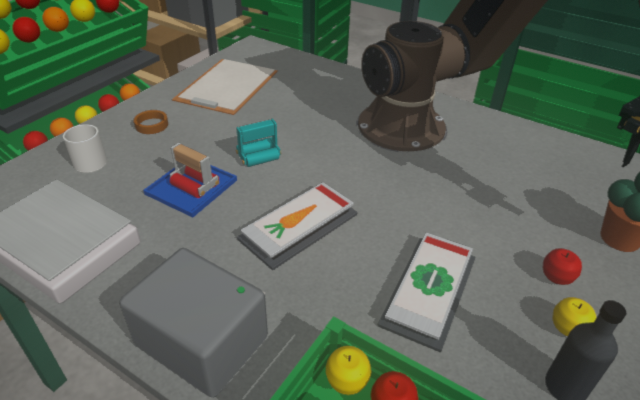

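View pics/side0.png

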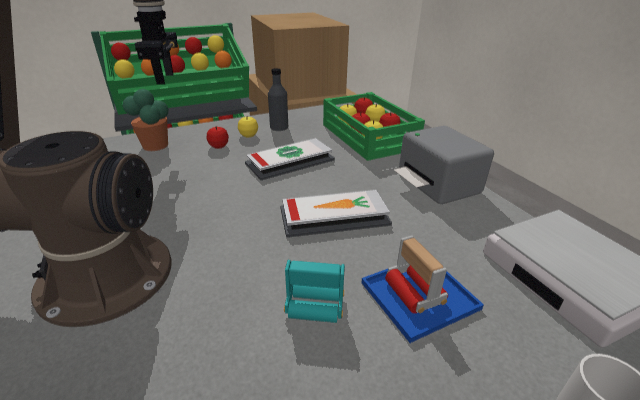

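Scene: the carrot sign is at about (298,218) with its tab at (333,196), the red roller in its blue tray at (192,178), the turquoise decoy at (260,145) and the lettuce sign at (430,285). Now I'll measure.

```bash
cat > h.py <<'E'
import numpy as np,cv2
from cell import env, read_camera, get_calibration
def cal(n):
    c=get_calibration(n); f=200/np.tan(np.radians(c['vfov'])/2); return c,f
def cast(n,uv,z):
    c,f=cal(n); T=c['world_from_camera']; uv=np.atleast_2d(np.array(uv,float))
    r=np.c_[(uv[:,0]-c['cx'])/f,(uv[:,1]-c['cy'])/f,np.ones(len(uv))]@T[:3,:3].T
    o=T[:3,3]; return o+r*((z-o[2])/r[:,2])[:,None]
def cloud(n,d,m):
    c,f=cal(n); T=c['world_from_camera']; v,u=np.nonzero(m&(d>0)); z=d[v,u]
    P=np.c_[(u-c['cx'])/f*z,(v-c['cy'])/f*z,z]; return P@T[:3,:3].T+T[:3,3]
def big(m,roi=None):
    m=m.astype(np.uint8)
    if roi: k=np.zeros_like(m);x0,y0,x1,y1=roi;k[y0:y1,x0:x1]=1;m=m*k
    n,l,s,c=cv2.connectedComponentsWithStats(m); i=1+np.argmax(s[1:,4]); return l==i,s[i],c[i]
E
python3 - <<'E'
from h import *
R={'scene':dict(sheet=(230,170,365,270),tray=(135,130,250,220)),'side':dict(sheet=(270,180,400,245),tray=(350,220,490,345))}
for n in ('scene','side'):
    p=cv2.imread(f'pics/{n}0.png'); d=np.load(f'{n}0.npy'); h=cv2.cvtColor(p,cv2.COLOR_BGR2HSV); H,S,V=[h[...,i].astype(int) for i in range(3)]
    red=((H<6)|(H>172))&(S>150)&(V>80)
    for name,m,roi,z in (('tab',red,R[n]['sheet'],34),('white',(V>165)&(S<40),R[n]['sheet'],34),('orange',(H>7)&(H<18)&(S>150),R[n]['sheet'],34),
      ('blue',(H>105)&(H<125)&(S>120),R[n]['tray'],14),('drum',red,R[n]['tray'],None),('wood',(H>8)&(H<20)&(S>60)&(S<170)&(V>90),R[n]['tray'],103)):
        mm,s,c=big(m,roi); 
        if name=='blue': pass
        P=cloud(n,d,mm)
        print(n,name,s,c.round(1),'cloud med',np.median(P,0).round(1),'z%',np.percentile(P[:,2],[2,50,98]).round(1))
        cnt=max(cv2.findContours(mm.astype(np.uint8),0,2)[0],key=cv2.contourArea)
        if z is not None:
            W=cast(n,cnt[:,0,:],z)[:,:2].astype(np.float32); r=cv2.minAreaRect(W); print('   rect',np.round(r[0],1),np.round(r[1],1),round(r[2],1))
        if name=='wood':
            t=P[P[:,2]>98]; r=cv2.minAreaRect(t[:,:2].astype(np.float32)); print('   top',len(t),t.mean(0),r)
E
python3 - <<'E'
import cv2,numpy as np
a=cv2.imread('pics/scene0.png')[130:280,130:370];b=cv2.imread('pics/side0.png')[180:340,260:500]
cv2.imwrite('pics/crop0.png',np.vstack([cv2.resize(x,None,fx=2.2,fy=1.85,interpolation=2) for x in (a,b)]))
E
```

```text
scene tab [318 186  29  20 148] [332.  195.5] cloud med [408.3  20.7  35.4] z% [32.6 35.4 37.8]
   rect [406.6  18.6] [84.4 13.8] 76.0
scene white [ 244  188   99   66 2296] [293.5 219.9] cloud med [521.8  -3.4  34.7] z% [31.9 34.7 37.5]
   rect [518.2  -7.5] [ 97.5 207.5] 76.4
scene orange [280 205  36  23 287] [295.5 217.2] cloud med [515.9  -5.4  35.2] z% [32.3 35.2 38.3]
   rect [504.7  -1.1] [33.3 91.5] 67.0
scene blue [ 144  166   93   51 1651] [187.5 192.7] cloud med [ 576.3 -271.8    6.7] z% [ 2.2  6.7 16.3]
   rect [ 540.  -291.6] [167.4 159.7] 1.7
scene drum [170 174  31  24 350] [185.1 183.9] cloud med [ 562.1 -284.6   33.2] z% [18.5 33.2 39.2]
scene wood [173 144  33  28 497] [188.3 156.5] cloud med [ 540.2 -287.4  100. ] z% [ 72.  100.  105.3]
   rect [ 544.  -274.8] [111.3  51.6] 88.5
   top 272 [ 532.19413964 -287.43134686  102.77670358] ((530.5750122070312, -287.4134216308594), (83.34657287597656, 26.938390731811523), 89.4817123413086)
side tab [287 199  13  21 162] [292.8 209.3] cloud med [407.8  15.7  34.4] z% [32.7 34.4 35.8]
   rect [408.5  18.7] [84.7 18.2] 76.7
side white [ 283  190  106   33 1766] [335.8 205.7] cloud med [501.7 -12.9  33.7] z% [31.6 33.7 35.6]
   rect [505.2  -6.3] [100.  238.9] 76.5
side orange [314 200  40   8 170] [338.1 203.8] cloud med [519.2  -5.9  34.3] z% [32.5 34.3 36.1]
   rect [ 5.058e+02 -1.000e-01] [30.2 92.8] 66.0
side blue [ 362  269  121   74 3428] [422.1 306.3] cloud med [ 500.5 -336.4    4.8] z% [ 1.8  4.8 14.4]
   rect [ 532.9 -301.5] [167.6 156. ] 1.8
side drum [386 269  38  44 705] [403.5 289.1] cloud med [ 497.6 -295.7   33. ] z% [17.4 33.  37. ]
side wood [401 238  42  47 941] [419.7 258.7] cloud med [ 518.5 -294.3   99.7] z% [ 70.9  99.7 103.5]
   rect [ 516.2 -302.7] [106.5  48.4] 88.6
   top 513 [ 527.45443455 -292.75380006  101.7543117 ] ((528.5848999023438, -289.9259033203125), (86.44554901123047, 25.667028427124023), 88.48208618164062)
```

View pics/crop0.png

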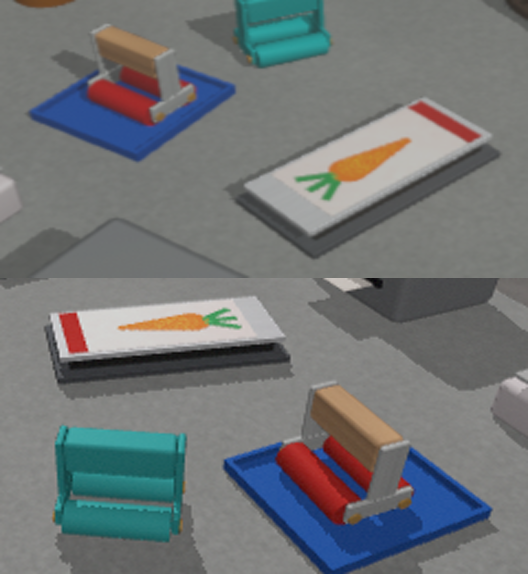

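```bash
cat >> h.py <<'E'
from scipy.spatial.transform import Rotation as Ro
def rel(target,yaw,frm=None):
    """shift (m) in current tool axes and rz for world target, tool down"""
    s=env.state(); p=s['eef_pos'] if frm is None else np.array(frm[0]); e=s['tcp_rot'] if frm is None else frm[1]
    R=Ro.from_euler('xyz',e); d=R.inv().apply(np.array(target)-p)/1000
    r=(R.inv()*Ro.from_euler('xyz',[np.pi,0,yaw])).as_rotvec()
    return d.round(4),r.round(4)
E
python3 -c "
from h import *
for t,y in (((400,300,280),2.1),((490,-20,300),1.571)): print(rel(t,y))"
```

```text
(array([-0.2726, -0.2057, -0.0657]), array([-1.000e-03,  2.000e-04,  6.908e-01]))
(array([-0.4671, -0.4753, -0.0855]), array([-9.0000e-04,  5.0000e-04,  1.2198e+00]))
```

Request:
arm_command:
  targets:
    - [[0,0,0.69],[-0.273,-0.206,-0.066],0]
    - [[0,0,0.69],[-0.273,-0.206,-0.066],0]
    - [[0,0,0.69],[-0.273,-0.206,-0.066],0]
    - [[0,0,0.69],[-0.273,-0.206,-0.066],0]
    - [[0,0,0.69],[-0.273,-0.206,-0.066],0]
    - [[0,0,0.69],[-0.273,-0.206,-0.066],0]
    - [[0,0,0.69],[-0.273,-0.206,-0.066],0]
    - [[0,0,0.69],[-0.273,-0.206,-0.066],0]

```text
t: 0.9
eef_pos: [402.9, 296.1, 281.6]
tcp_rot: [3.14, 0.001, 2.096]
ft_force: [-0.3, 0.9, 0.6]
opening: 0.996
```

```bash
python3 -c "
from h import *
print(env.state()['eef_pos'],env.state()['tcp_rot'])
for t,y in (((490,-20,300),1.571),): print(rel(t,y))"
```

```text
[402.93352606 296.12236423 281.58554611] [3.14004522e+00 7.98455791e-04 2.09594397e+00]
(array([-0.3172, -0.0831, -0.0183]), array([1.700e-03, 4.000e-04, 5.249e-01]))
```

Request:
arm_command:
  targets:
    - [[0,0,0.525],[-0.317,-0.083,-0.018],0]
    - [[0,0,0.525],[-0.317,-0.083,-0.018],0]
    - [[0,0,0.525],[-0.317,-0.083,-0.018],0]
    - [[0,0,0.525],[-0.317,-0.083,-0.018],0]
    - [[0,0,0.525],[-0.317,-0.083,-0.018],0]
    - [[0,0,0.525],[-0.317,-0.083,-0.018],0]
    - [[0,0,0.525],[-0.317,-0.083,-0.018],0]
    - [[0,0,0.525],[-0.317,-0.083,-0.018],0]

```text
t: 1.7
eef_pos: [489.7, -18.2, 298.3]
tcp_rot: [-3.141, 0.0, 1.572]
ft_force: [0.3, 0.3, 0.3]
opening: 1.002
```

```bash
python3 - <<'E'
from h import *
s=env.state(); c=get_calibration('wrist'); p,d=read_camera('wrist')
np.savez('w1.npz',p=p,d=d,T=c['world_from_camera'],v=c['vfov'],cx=c['cx'],cy=c['cy'])
print(s['eef_pos'],s['tcp_rot'],s['ft_force'],c); cv2.imwrite('pics/w1.png',p)
E
```

```text
[489.70582258 -18.22848106 298.25213017] [-3.14126881e+00  1.54523697e-04  1.57243984e+00] [0.31384329 0.31323317 0.3092561 ] {'vfov': 65.70646984690485, 'cx': 319.70607574802585, 'cy': 201.10694149927028, 'world_from_camera': array([[ 9.99998337e-01,  1.82081468e-03, -1.02967988e-04,
         4.89967785e+02],
       [ 1.70972886e-03, -9.55644676e-01, -2.94517114e-01,
         6.51358260e+01],
       [-6.34661894e-04,  2.94516448e-01, -9.55646200e-01,
         4.68384013e+02],
       [ 0.00000000e+00,  0.00000000e+00,  0.00000000e+00,
         1.00000000e+00]])}
```

View pics/w1.png

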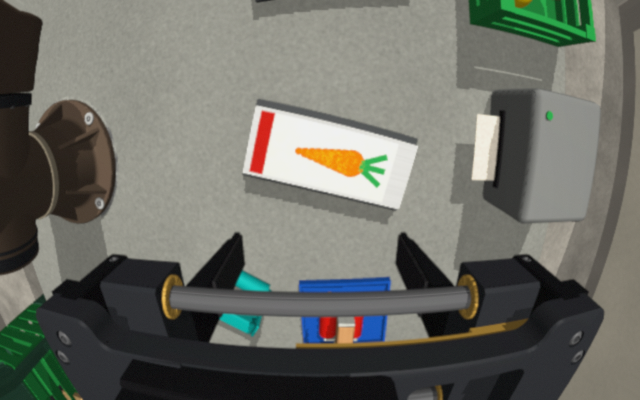

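The wrist view shows the whole carrot plate at (245..417, 100..210), with the tab at (263,142). Next I cast its edges onto z=34.

```bash
cat >> h.py <<'E'
def castw(w,uv,z):
    f=200/np.tan(np.radians(float(w['v']))/2); T=w['T']; uv=np.atleast_2d(np.array(uv,float))
    q=uv-[float(w['cx']),float(w['cy'])]; r=np.linalg.norm(q,axis=1); th=r/f
    k=np.where(r>1e-9,np.sin(th)/np.maximum(r,1e-9),0)
    D=np.c_[q*k[:,None],np.cos(th)]@T[:3,:3].T; o=T[:3,3]; return o+D*((z-o[2])/D[:,2])[:,None]
E
python3 - <<'E'
from h import *
w=np.load('w1.npz'); p=w['p']; h=cv2.cvtColor(p,cv2.COLOR_BGR2HSV); H,S,V=[h[...,i].astype(int) for i in range(3)]
roi=(235,90,425,218)
red=((H<6)|(H>172))&(S>150)&(V>80)
full=((V>190)&(S<45))|red|((S>120)&(V>100))
for nm,m in (('plate',full),('tab',red),('sheet',(V>225)&(S<45)),('orange',(H>7)&(H<20)&(S>150))):
    mm,s,c=big(m,roi); cnt=max(cv2.findContours(mm.astype(np.uint8),0,2)[0],key=cv2.contourArea)
    W=castw(w,cnt[:,0],34)[:,:2].astype(np.float32); r=cv2.minAreaRect(W); print(nm,s,r)
print(V[170,245:420:4] if 0 else [int(V[int(142+(x-263)*0.235-12),x]) for x in range(240,425,3)])
E
```

```text
plate [  243   106   175   103 10769] ((504.39324951171875, -4.4959716796875), (99.17718505859375, 239.9121856689453), 76.4456787109375)
tab [250 112  24  61 724] ((406.9737854003906, 18.593196868896484), (87.36695098876953, 17.43445587158203), 76.4279556274414)
sheet [ 262  112  154   93 7349] ((517.7777099609375, -8.033317565917969), (95.13606262207031, 207.84210205078125), 76.5704116821289)
orange [296 148  67  28 973] ((502.2400817871094, -8.7987060546875), (36.00464630126953, 94.6718521118164), 84.34636688232422)
[150, 153, 151, 152, 225, 230, 215, 211, 212, 209, 219, 241, 241, 241, 240, 241, 241, 241, 241, 241, 241, 241, 242, 241, 241, 241, 241, 241, 241, 241, 241, 241, 241, 240, 241, 241, 241, 241, 240, 241, 241, 241, 241, 241, 241, 230, 187, 182, 180, 213, 241, 239, 230, 230, 230, 229, 230, 228, 153, 153, 158, 155]
```

```bash
python3 -c "
from h import *
print(rel((530,-330,260),1.571))"
```

```text
(array([-0.3134,  0.0401,  0.038 ]), array([-0.0008, -0.0003,  0.0023]))
```

Request:
arm_command:
  targets:
    - [[0,0,0],[-0.278,0.04,0.038],0]
    - [[0,0,0],[-0.278,0.04,0.038],0]
    - [[0,0,0],[-0.278,0.04,0.038],0]
    - [[0,0,0],[-0.278,0.04,0.038],0]
    - [[0,0,0],[-0.278,0.04,0.038],0]
    - [[0,0,0],[-0.278,0.04,0.038],0]
    - [[0,0,0],[-0.278,0.04,0.038],0]
    - [[0,0,0],[-0.278,0.04,0.038],0]

```text
t: 2.55
eef_pos: [530.5, -292.5, 259.9]
tcp_rot: [-3.141, -0.001, 1.576]
ft_force: [0.4, 0.8, 0.6]
opening: 0.998
```

```bash
python3 - <<'E'
from h import *
s=env.state(); c=get_calibration('wrist'); p,d=read_camera('wrist')
np.savez('w2.npz',p=p,d=d,T=c['world_from_camera'],v=c['vfov'],cx=c['cx'],cy=c['cy'])
print(s['eef_pos'],s['tcp_rot'],s['ft_force']); cv2.imwrite('pics/w2.png',p)
w=np.load('w2.npz'); h=cv2.cvtColor(p,cv2.COLOR_BGR2HSV); H,S,V=[h[...,i].astype(int) for i in range(3)]
roi=(200,60,440,300)
for nm,m,z in (('wood',(H>8)&(H<20)&(S>60)&(S<170)&(V>150),103),('blue',(H>105)&(H<125)&(S>120),14)):
    mm,s,c=big(m,roi); cnt=max(cv2.findContours(mm.astype(np.uint8),0,2)[0],key=cv2.contourArea)
    W=castw(w,cnt[:,0],z)[:,:2].astype(np.float32); print(nm,s,cv2.minAreaRect(W),W.min(0),W.max(0))
E
```

```text
[ 530.54237448 -292.47923343  259.87848275] [-3.14051689e+00 -1.28655678e-03  1.57594601e+00] [0.43545905 0.83563553 0.60851142]
wood [ 307  144   25   76 1696] ((529.5739135742188, -288.59576416015625), (84.77459716796875, 24.814247131347656), 88.77464294433594) [ 516.55817 -330.80997] [ 542.54004 -246.44928]
blue [ 264  118  118  107 7292] ((535.6241455078125, -296.36395263671875), (159.76113891601562, 149.70887756347656), 1.664723515510559) [ 454.58264 -372.18048] [ 617.0919  -219.67447]
```

View pics/w2.png

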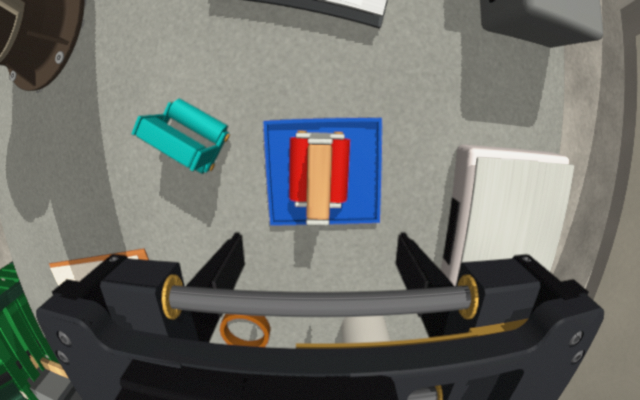

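```bash
python3 -c "
from h import *
s=env.state();print(s['t'],s['eef_pos'],s['tcp_rot'],s['qvel'].round(3))
print(rel((529.6,-288.7,140),1.550))"
```

```text
2.6 [ 530.59696687 -291.9547565   260.37910203] [-3.14109871e+00 -8.77111181e-04  1.57681183e+00] [ 0.011 -0.014  0.002 -0.     0.    -0.004]
(array([ 0.0032, -0.0009,  0.1204]), array([-0.0005, -0.0009,  0.0268]))
```

Request:
arm_command:
  targets:
    - [[0,0,0.027],[0.003,-0.001,0.04],0]
    - [[0,0,0.027],[0.003,-0.001,0.08],0]
    - [[0,0,0.027],[0.003,-0.001,0.12],0]
    - [[0,0,0.027],[0.003,-0.001,0.12],0]
    - [[0,0,0.027],[0.003,-0.001,0.12],0]

```text
t: 3.1
eef_pos: [529.9, -289.5, 141.7]
tcp_rot: [3.142, -0.0, 1.55]
ft_force: [1.0, -0.7, 0.5]
opening: 1.003
```

```bash
python3 -c "
from h import *
s=env.state();print(s['t'],s['eef_pos'],s['tcp_rot'],s['qvel'].round(3))
print(rel((529.6,-288.7,65),1.550))"
```

```text
3.1 [ 529.94726688 -289.49197751  141.74031002] [ 3.14153449e+00 -1.67954372e-04  1.55025558e+00] [-0.011 -0.031 -0.03   0.001  0.003 -0.001]
(array([ 0.0008, -0.0004,  0.0767]), array([ 0.0001, -0.0002,  0.0003]))
```

Request:
arm_command:
  targets:
    - [[0,0,0],[0,0,0.025],0]
    - [[0,0,0],[0,0,0.05],0]
    - [[0,0,0],[0,0,0.066],0]
    - [[0,0,0],[0,0,0.076],0]
    - [[0,0,0],[0,0,0.076],0]
    - [[0,0,0],[0,0,0.076],0]

```text
t: 3.7
eef_pos: [530.1, -290.8, 66.2]
tcp_rot: [3.14, 0.001, 1.549]
ft_force: [-0.4, 0.1, 0.3]
opening: 1.003
```

```bash
python3 -c "
from h import *
s=env.state();print(s['t'],s['eef_pos'],s['tcp_rot'],s['ft_force'])
p,d=read_camera('side');cv2.imwrite('pics/s2.png',cv2.resize(p[180:360,280:520],None,fx=3,fy=3))"
```

```text
3.7 [ 530.12273756 -290.79220348   66.19284447] [3.13979404e+00 1.07495049e-03 1.54910912e+00] [-0.38653266  0.05494689  0.2524284 ]
```

View pics/s2.png

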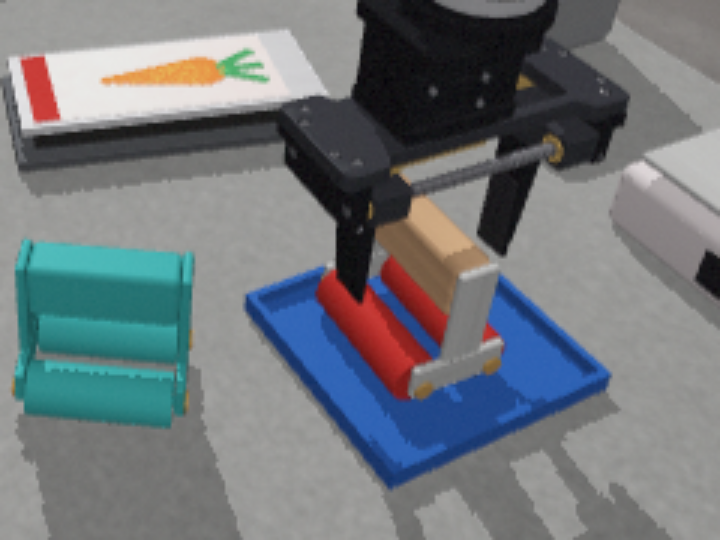

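The jaws straddle the grip bar at (430,240), clear of the drums. I correct y by 2 mm and close.

Request:
arm_command:
  targets:
    - [[0,0,0],[0.002,0,0.001],0]
    - [[0,0,0],[0.002,0,0.001],100]
    - [[0,0,0],[0.002,0,0.001],200]
    - [[0,0,0],[0.002,0,0.001],255]
    - [[0,0,0],[0.002,0,0.001],255]
    - [[0,0,0],[0.002,0,0.001],255]
    - [[0,0,0],[0.002,0,0.001],255]
    - [[0,0,0],[0.002,0,0.001],255]

```text
t: 4.55
eef_pos: [529.4, -288.6, 63.6]
tcp_rot: [-3.142, -0.0, 1.549]
ft_force: [0.4, -0.5, 0.4]
opening: 0.469
```

```bash
python3 -c "
from h import *
s=env.state();print(s['t'],s['eef_pos'],s['tcp_rot'],s['ft_force'],s['moment'],s['opening'])"
```

```text
4.55 [ 529.39473756 -288.57632037   63.57253758] [-3.14157122e+00 -1.28264546e-04  1.54875955e+00] [ 0.37837818 -0.45537305  0.42907208] [-0.07255576  0.06772263 -0.01984824] 0.4692332570967239
```

Request:
arm_command:
  targets:
    - [[0,0,0],[0,0,0],255]
    - [[0,0,0],[0,0,0],255]
    - [[0,0,0],[0,0,0],255]
    - [[0,0,0],[0,0,0],255]
    - [[0,0,0],[0,0,0],255]
    - [[0,0,0],[0,0,0],255]
    - [[0,0,0],[0,0,0],255]
    - [[0,0,0],[0,0,0],255]

```text
t: 5.35
eef_pos: [529.4, -288.5, 63.6]
tcp_rot: [3.142, -0.0, 1.549]
ft_force: [0.6, -0.2, 0.2]
opening: 0.271
```

```bash
python3 -c "
from h import *
s=env.state();print(s['t'],s['eef_pos'],s['tcp_rot'],s['ft_force'],s['moment'],s['opening'])"
```

```text
5.35 [ 529.39816131 -288.53442789   63.58559566] [ 3.14158619e+00 -9.94980497e-05  1.54878944e+00] [ 0.55930277 -0.15065841  0.20264579] [-0.03496521  0.08022136  0.00436071] 0.27086708151131933
```

Request:
arm_command:
  targets:
    - [[0,0,0],[0,0,-0.01],255]
    - [[0,0,0],[0,0,-0.03],255]
    - [[0,0,0],[0,0,-0.06],255]
    - [[0,0,0],[0,0,-0.1],255]
    - [[0,0,0],[0,0,-0.12],255]
    - [[0,0,0],[0,0,-0.13],255]
    - [[0,0,0],[0,0,-0.13],255]

```text
t: 6.05
eef_pos: [529.6, -288.6, 194.7]
tcp_rot: [3.14, 0.001, 1.549]
ft_force: [-0.2, -0.9, -3.4]
opening: 0.276
```

```bash
python3 -c "
from h import *
s=env.state();print(s['t'],s['eef_pos'],s['tcp_rot'],s['ft_force'],s['moment'],s['opening'])
print(rel((430,-60,190),1.334)); print(rel((414.2,16.8,160),1.3343))"
```

```text
6.05 [ 529.55342295 -288.64650181  194.74347303] [3.14007676e+00 9.15400633e-04 1.54886417e+00] [-0.2168445  -0.94632204 -3.38241412] [-0.16023842  0.09215905 -0.00755504] 0.2762909757220965
(array([ 0.2264, -0.1046,  0.0044]), array([0.0016, 0.0007, 0.2149]))
(array([ 0.3029, -0.1221,  0.0343]), array([0.0016, 0.0007, 0.2146]))
```

Request:
arm_command:
  targets:
    - [[0,0,0.05],[0.035,-0.014,0],255]
    - [[0,0,0.1],[0.075,-0.03,0],255]
    - [[0,0,0.15],[0.115,-0.046,0.005],255]
    - [[0,0,0.2],[0.155,-0.062,0.01],255]
    - [[0,0,0.215],[0.195,-0.078,0.02],255]
    - [[0,0,0.215],[0.235,-0.095,0.028],255]
    - [[0,0,0.215],[0.275,-0.111,0.034],255]
    - [[0,0,0.215],[0.303,-0.122,0.034],255]

```text
t: 6.85
eef_pos: [411.7, 19.0, 158.0]
tcp_rot: [-3.138, 0.0, 1.334]
ft_force: [-0.4, -0.2, -2.3]
opening: 0.272
```

Request:
arm_command:
  targets:
    - [[0,0,0],[0,0,0],255]
    - [[0,0,0],[0,0,0],255]
    - [[0,0,0],[0,0,0],255]

```text
t: 7.15
eef_pos: [414.4, 16.5, 159.2]
tcp_rot: [-3.141, 0.0, 1.333]
ft_force: [-0.7, 0.2, -3.8]
opening: 0.274
```

```bash
python3 -c "
from h import *
s=env.state();print(s['t'],s['eef_pos'],s['tcp_rot'],s['ft_force'],s['moment'],s['opening'],s['qvel'].round(3))
print(rel((414.2,16.8,110),1.3343))
p,d=read_camera('side');cv2.imwrite('pics/s3.png',cv2.resize(p[100:300,180:440],None,fx=2.8,fy=2.8))"
```

```text
7.15 [414.37639296  16.45479862 159.22166896] [-3.14113626e+00  6.60205457e-05  1.33339297e+00] [-0.73881286  0.22272991 -3.76220481] [-0.12523215  0.08145583  0.02224467] 0.2741149421019217 [-0.012 -0.    -0.003  0.002  0.003  0.002]
(array([ 0.0003, -0.0002,  0.0492]), array([-0.0005,  0.0001, -0.0009]))
```

View pics/s3.png

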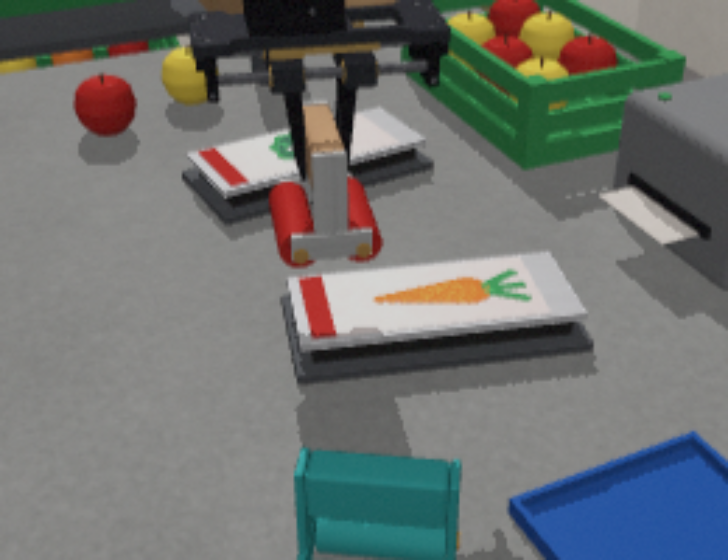

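Request:
arm_command:
  targets:
    - [[0,0,0],[0,0,0.02],255]
    - [[0,0,0],[0,0,0.04],255]
    - [[0,0,0],[0,0,0.055],255]
    - [[0,0,0],[0,0,0.062],255]
    - [[0,0,0],[0,0,0.062],255]
    - [[0,0,0],[0,0,0.062],255]

```text
t: 7.8
eef_pos: [414.4, 16.7, 97.9]
tcp_rot: [3.141, -0.0, 1.333]
ft_force: [0.3, -0.6, -2.1]
opening: 0.277
```

```bash
python3 -c "
from h import *
s=env.state();print(s['t'],s['eef_pos'],s['tcp_rot'],s['ft_force'],s['moment'],s['opening'],s['qvel'].round(3))
print(rel((414.2,16.8,92.6),1.3343))
p,d=read_camera('side');cv2.imwrite('pics/s4.png',cv2.resize(p[140:260,230:420],None,fx=4,fy=4))"
```

```text
7.8 [414.42049155  16.67158771  97.90902688] [ 3.14136149e+00 -1.06053118e-04  1.33313917e+00] [ 0.34122066 -0.5870955  -2.14755783] [-0.0992399   0.07057848  0.04261569] 0.2768951516984702 [ 0.007 -0.013 -0.001  0.001 -0.     0.001]
(array([ 0.0001, -0.0002,  0.0053]), array([ 0.0002, -0.0001, -0.0012]))
```

View pics/s4.png

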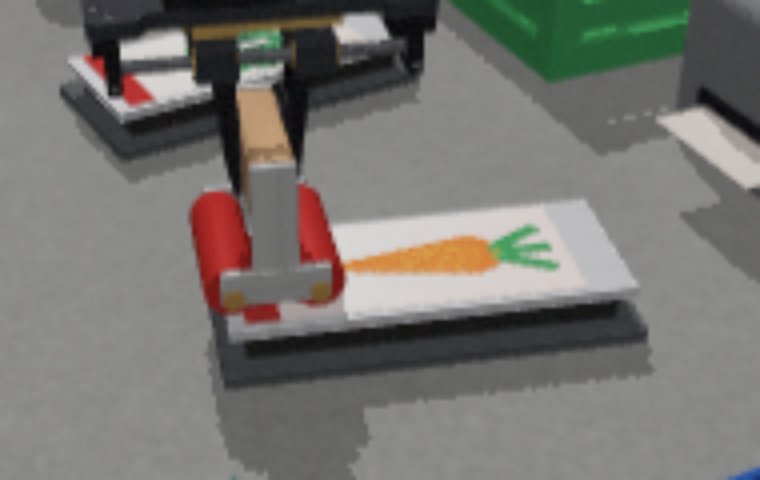

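Request:
arm_command:
  targets:
    - [[0,0,0.001],[0,0.002,0],255]
    - [[0,0,0.001],[0,0.002,0.003],255]
    - [[0,0,0.001],[0,0.002,0.006],255]
    - [[0,0,0.001],[0,0.002,0.008],255]
    - [[0,0,0.001],[0,0.002,0.008],255]
    - [[0,0,0.001],[0,0.002,0.008],255]

```text
t: 8.45
eef_pos: [416.2, 16.6, 89.7]
tcp_rot: [3.141, -0.0, 1.333]
ft_force: [-0.4, -0.6, 1.0]
opening: 0.269
```

```bash
cat > st.py <<'E'
from h import *
s=env.state();p=s['eef_pos'];q=p[:2]-[504.6,-5.0];a=-.2365
print('t',s['t'],'eef',p.round(2),'rot',s['tcp_rot'].round(4),'F',s['ft_force'].round(2),'M',s['moment'].round(3),'op',round(s['opening'],3))
print('sign x',q@[np.cos(a),np.sin(a)],'y',q@[-np.sin(a),np.cos(a)],'sink est',92.6-p[2])
E
python3 st.py
```

```text
t 8.45 eef [416.16  16.57  89.69] rot [ 3.1414e+00 -1.0000e-04  1.3328e+00] F [-0.43 -0.58  1.01] M [-0.08   0.044  0.048] op 0.269
sign x -91.03162104015512 y 0.24850121550745516 sink est 2.912384344379376
```

Request:
arm_command:
  targets:
    - [[0,0,0],[0,0,0.002],255]
    - [[0,0,0],[0,0,0.004],255]
    - [[0,0,0],[0,0,0.005],255]
    - [[0,0,0],[0,0,0.005],255]
    - [[0,0,0],[0,0,0.005],255]
    - [[0,0,0],[0,0,0.005],255]

```text
t: 9.05
eef_pos: [416.2, 16.6, 84.7]
tcp_rot: [3.141, -0.0, 1.333]
ft_force: [0.6, 0.5, 6.0]
opening: 0.274
```

```bash
python3 st.py; python3 -c "
from h import *
p,d=read_camera('side');cv2.imwrite('pics/s5.png',cv2.resize(p[140:260,230:420],None,fx=4,fy=4))
h=cv2.cvtColor(p,cv2.COLOR_BGR2HSV); H,S,V=[h[...,i].astype(int) for i in range(3)]
m,_,_=big((H>7)&(H<18)&(S>150),(320,180,400,245)); P=cloud('side',d,m); print('carrot z',np.median(P[:,2]),len(P))
m,_,_=big((V>165)&(S<40),(320,180,400,245)); P=cloud('side',d,m); print('white z',np.median(P[:,2]),len(P))
p=cv2.imread('pics/side0.png');d=np.load('side0.npy')
h=cv2.cvtColor(p,cv2.COLOR_BGR2HSV); H,S,V=[h[...,i].astype(int) for i in range(3)]
m,_,_=big((H>7)&(H<18)&(S>150),(320,180,400,245)); P=cloud('side',d,m); print('before',np.median(P[:,2]),len(P))
m,_,_=big((V>165)&(S<40),(320,180,400,245)); P=cloud('side',d,m); print('before',np.median(P[:,2]),len(P))
"
```

```text
t 9.05 eef [416.21  16.56  84.72] rot [ 3.1411e+00 -2.0000e-04  1.3328e+00] F [0.62 0.5  5.98] M [0.02  0.132 0.034] op 0.274
sign x -90.98466746629452 y 0.2500221306592496 sink est 7.878244610550894
carrot z 26.52708760950574 170
white z 25.963993814185415 1174
before 34.25688910742525 162
before 33.71782059756711 1134
```

View pics/s5.png

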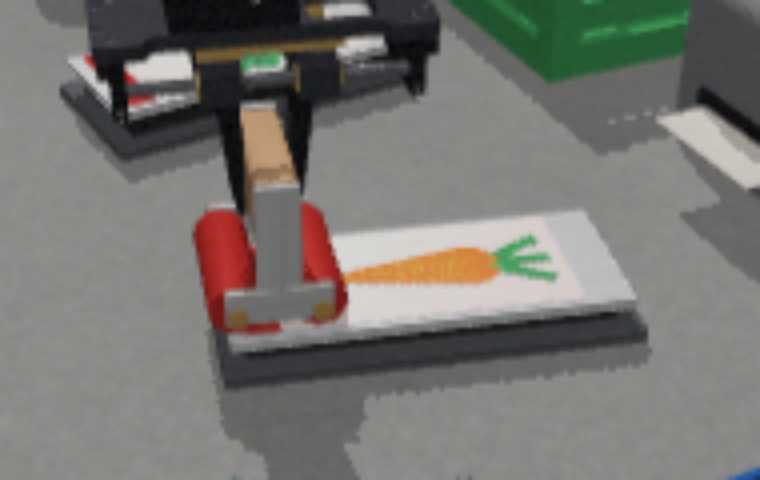

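Both the arm height and the camera depth give about 7.8 mm of sink, with the roller level. I roll along tool y at 80 mm/s.

Request:
arm_command:
  targets:
    - [[0,0,0],[0,0.003,0.0002],255]
    - [[0,0,0],[0,0.009,0.0002],255]
    - [[0,0,0],[0,0.017,0.0002],255]
    - [[0,0,0],[0,0.025,0.0002],255]
    - [[0,0,0],[0,0.033,0.0002],255]
    - [[0,0,0],[0,0.041,0.0002],255]
    - [[0,0,0],[0,0.049,0.0002],255]
    - [[0,0,0],[0,0.057,0.0002],255]

```text
t: 9.9
eef_pos: [471.9, 3.0, 84.6]
tcp_rot: [3.141, -0.0, 1.333]
ft_force: [-1.4, 0.5, 6.0]
opening: 0.271
```

```bash
python3 st.py
```

```text
t 9.9 eef [471.88   3.03  84.55] rot [ 3.1412e+00 -1.0000e-04  1.3329e+00] F [-1.45  0.53  5.97] M [-0.048  0.124 -0.015] op 0.271
sign x -33.68827150500925 y 0.14298407396897098 sink est 8.045272011592914
```

Request:
arm_command:
  targets:
    - [[0,0,0],[0,0.008,0],255]
    - [[0,0,0],[0,0.016,0],255]
    - [[0,0,0],[0,0.024,0],255]
    - [[0,0,0],[0,0.032,0],255]
    - [[0,0,0],[0,0.04,0],255]
    - [[0,0,0],[0,0.048,0],255]
    - [[0,0,0],[0,0.056,0],255]
    - [[0,0,0],[0,0.064,0],255]

```text
t: 10.7
eef_pos: [534.1, -12.1, 84.6]
tcp_rot: [3.141, -0.0, 1.333]
ft_force: [-0.9, 0.0, 5.8]
opening: 0.273
```

```bash
python3 st.py
```

```text
t 10.7 eef [534.07 -12.09  84.6 ] rot [ 3.1412 -0.      1.3329] F [-0.93  0.05  5.75] M [-0.166  0.266  0.043] op 0.273
sign x 30.307333665185308 y 0.00825342092141561 sink est 8.003779758112216
```

Request:
arm_command:
  targets:
    - [[0,0,0],[0,0.008,0],255]
    - [[0,0,0],[0,0.016,0],255]
    - [[0,0,0],[0,0.024,0],255]
    - [[0,0,0],[0,0.032,0],255]
    - [[0,0,0],[0,0.04,0],255]
    - [[0,0,0],[0,0.048,0],255]
    - [[0,0,0],[0,0.055,0],255]
    - [[0,0,0],[0,0.06,0],255]

```text
t: 11.5
eef_pos: [592.5, -26.3, 84.6]
tcp_rot: [3.141, 0.0, 1.333]
ft_force: [-0.3, -1.1, 6.2]
opening: 0.273
```

Request:
arm_command:
  targets:
    - [[0,0,0],[0,0.002,0],255]
    - [[0,0,0],[0,0.002,0],255]
    - [[0,0,0],[0,0.002,0],255]

```text
t: 11.8
eef_pos: [594.3, -26.8, 84.6]
tcp_rot: [3.141, -0.0, 1.333]
ft_force: [0.5, -1.4, 6.2]
opening: 0.271
```

```bash
python3 st.py; python3 -c "
from h import *
p,d=read_camera('side');cv2.imwrite('pics/s6.png',cv2.resize(p[140:260,230:420],None,fx=4,fy=4))"
```

```text
t 11.8 eef [594.26 -26.75  84.65] rot [ 3.1407 -0.      1.3328] F [ 0.47 -1.44  6.21] M [-0.213  0.156 -0.01 ] op 0.271
sign x 92.25711960937629 y -0.13822699665322113 sink est 7.950937347620339
```

View pics/s6.png

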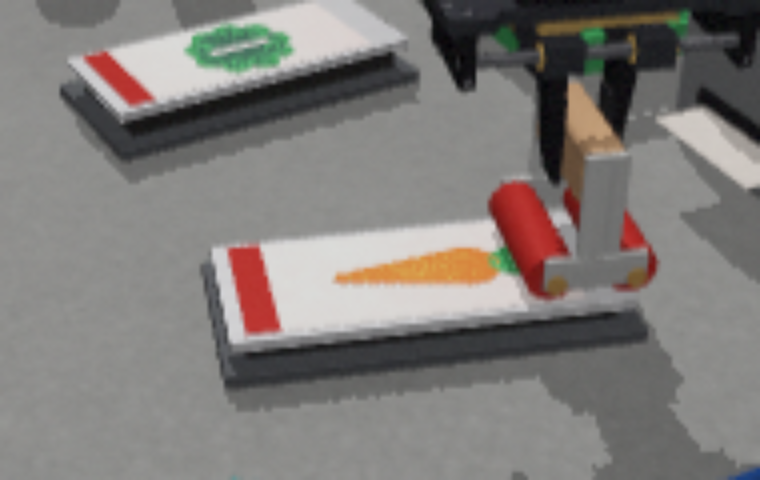

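The roller is at the leaf end at (600,270) and the plate is still level at about 8 mm of sink. I lift off vertically.

Request:
arm_command:
  targets:
    - [[0,0,0],[0,0,-0.005],255]
    - [[0,0,0],[0,0,-0.012],255]
    - [[0,0,0],[0,0,-0.03],255]
    - [[0,0,0],[0,0,-0.06],255]
    - [[0,0,0],[0,0,-0.095],255]
    - [[0,0,0],[0,0,-0.11],255]
    - [[0,0,0],[0,0,-0.11],255]

```text
t: 12.55
eef_pos: [594.4, -26.6, 196.5]
tcp_rot: [3.138, -0.0, 1.333]
ft_force: [-0.6, 0.1, -3.1]
opening: 0.269
```

```bash
python3 st.py; python3 -c "
from h import *
print(rel((529.8,-289.5,150),1.549))"
```

```text
t 12.55 eef [594.38 -26.59 196.52] rot [ 3.1384e+00 -4.0000e-04  1.3329e+00] F [-0.59  0.1  -3.1 ] M [-0.106  0.073 -0.022] op 0.269
sign x 92.33784963334269 y 0.0494616681652703 sink est -103.9170465971925
(array([-0.2707, -0.0009,  0.0464]), array([ 0.0032, -0.    , -0.2161]))
```

Request:
arm_command:
  targets:
    - [[0,0,-0.05],[-0.03,0,0],255]
    - [[0,0,-0.1],[-0.07,0,0],255]
    - [[0,0,-0.15],[-0.11,0,0],255]
    - [[0,0,-0.2],[-0.15,0,0.01],255]
    - [[0,0,-0.216],[-0.19,0,0.02],255]
    - [[0,0,-0.216],[-0.23,-0.001,0.03],255]
    - [[0,0,-0.216],[-0.255,-0.001,0.04],255]
    - [[0,0,-0.216],[-0.27,-0.001,0.045],255]

```text
t: 13.35
eef_pos: [527.8, -290.0, 147.1]
tcp_rot: [-3.139, -0.002, 1.547]
ft_force: [-0.4, 0.6, -2.8]
opening: 0.274
```

Request:
arm_command:
  targets:
    - [[0,0,0],[0,0,0],255]
    - [[0,0,0],[0,0,0],255]
    - [[0,0,0],[0,0,0],255]

```text
t: 13.65
eef_pos: [529.7, -287.6, 149.6]
tcp_rot: [3.141, -0.0, 1.55]
ft_force: [-0.0, -0.9, -3.5]
opening: 0.276
```

```bash
python3 st.py; python3 -c "
from h import *
print(rel((529.8,-289.5,63.6),1.549))
p,d=read_camera('side');cv2.imwrite('pics/s7.png',cv2.resize(p[160:350,240:500],None,fx=2.8,fy=2.8))
h=cv2.cvtColor(p,cv2.COLOR_BGR2HSV); H,S,V=[h[...,i].astype(int) for i in range(3)]
m,_,_=big((H>7)&(H<18)&(S>150),(270,180,400,225)); P=cloud('side',d,m); print('carrot z',np.median(P[:,2]),len(P))"
```

```text
t 13.65 eef [ 529.67 -287.6   149.61] rot [ 3.1414e+00 -2.0000e-04  1.5499e+00] F [-0.03 -0.91 -3.48] M [-0.137  0.063  0.061] op 0.276
sign x 90.5825976854799 y -268.8593812594214 sink est -57.00697572694435
(array([-0.0019,  0.0002,  0.086 ]), array([ 0.0002, -0.0002,  0.0009]))
carrot z 34.23125884240713 162
```

View pics/s7.png

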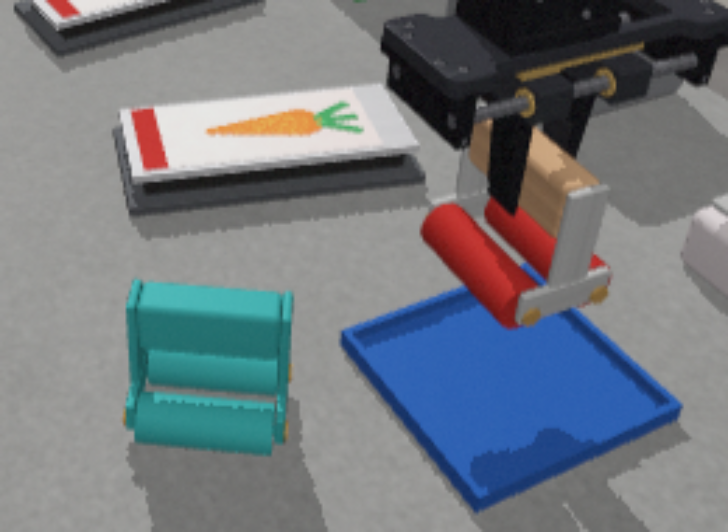

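The sign has sprung back to 34.2 mm and the roller hangs level above the tray. I lower it slowly, slightly nearer the tray centre.

Request:
arm_command:
  targets:
    - [[0,0,0],[-0.004,0.003,0.02],255]
    - [[0,0,0],[-0.004,0.003,0.045],255]
    - [[0,0,0],[-0.004,0.003,0.065],255]
    - [[0,0,0],[-0.004,0.003,0.077],255]
    - [[0,0,0],[-0.004,0.003,0.08],255]
    - [[0,0,0],[-0.004,0.003,0.082],255]
    - [[0,0,0],[-0.004,0.003,0.083],255]
    - [[0,0,0],[-0.004,0.003,0.084],255]

```text
t: 14.5
eef_pos: [532.5, -293.0, 66.2]
tcp_rot: [3.14, 0.001, 1.549]
ft_force: [0.0, -0.1, -2.8]
opening: 0.273
```

```bash
python3 st.py
```

```text
t 14.5 eef [ 532.53 -292.96   66.18] rot [3.1404e+00 7.0000e-04 1.5489e+00] F [ 0.   -0.12 -2.8 ] M [-0.093  0.084  0.001] op 0.273
sign x 94.62405770239923 y -273.3966509858745 sink est 26.416974255528928
```

Request:
arm_command:
  targets:
    - [[0,0,0],[0,0,0.0005],255]
    - [[0,0,0],[0,0,0.001],255]
    - [[0,0,0],[0,0,0.0015],255]
    - [[0,0,0],[0,0,0.0015],255]
    - [[0,0,0],[0,0,0.0015],255]

```text
t: 15.0
eef_pos: [532.2, -292.8, 63.9]
tcp_rot: [3.142, -0.0, 1.549]
ft_force: [0.1, -0.2, -3.2]
opening: 0.27
```

```bash
python3 st.py
```

```text
t 15.0 eef [ 532.17 -292.81   63.92] rot [ 3.1416e+00 -1.0000e-04  1.5488e+00] F [ 0.12 -0.23 -3.16] M [-0.101  0.048  0.006] op 0.27
sign x 94.24004094188103 y -273.33351403225026 sink est 28.68360246697833
```

Not yet touching, so I go on in half-millimetre steps.

Request:
arm_command:
  targets:
    - [[0,0,0],[0,0,0.0003],255]
    - [[0,0,0],[0,0,0.0005],255]
    - [[0,0,0],[0,0,0.0005],255]
    - [[0,0,0],[0,0,0.0005],255]

```text
t: 15.4
eef_pos: [532.3, -292.8, 63.6]
tcp_rot: [3.141, 0.0, 1.549]
ft_force: [0.6, 0.6, -0.0]
opening: 0.274
```

```bash
python3 st.py
```

```text
t 15.4 eef [ 532.26 -292.83   63.58] rot [3.1413e+00 1.0000e-04 1.5487e+00] F [ 0.62  0.62 -0.03] M [-0.011  0.055  0.002] op 0.274
sign x 94.32972558305096 y -273.3340550591288 sink est 29.01519921980553
```

The force has gone from -3.2 to 0, so the roller's weight is on the tray. I release.

Request:
arm_command:
  targets:
    - [[0,0,0],[0,0,0],170]
    - [[0,0,0],[0,0,0],150]
    - [[0,0,0],[0,0,0],120]
    - [[0,0,0],[0,0,0],80]
    - [[0,0,0],[0,0,0],60]
    - [[0,0,0],[0,0,0],60]
    - [[0,0,0],[0,0,0],60]
    - [[0,0,0],[0,0,0],60]

```text
t: 16.2
eef_pos: [532.2, -292.8, 63.4]
tcp_rot: [3.142, -0.0, 1.549]
ft_force: [0.0, 0.5, 0.4]
opening: 0.759
```

```bash
python3 st.py;python3 -c "
from h import *
p,d=read_camera('side');cv2.imwrite('pics/s8.png',cv2.resize(p[180:350,300:500],None,fx=3,fy=3))"
```

```text
t 16.2 eef [ 532.18 -292.78   63.39] rot [ 3.1416e+00 -1.0000e-04  1.5488e+00] F [0.02 0.53 0.41] M [-0.127  0.03  -0.011] op 0.759
sign x 94.2348348499432 y -273.30502796477947 sink est 29.211226827515198
```

View pics/s8.png

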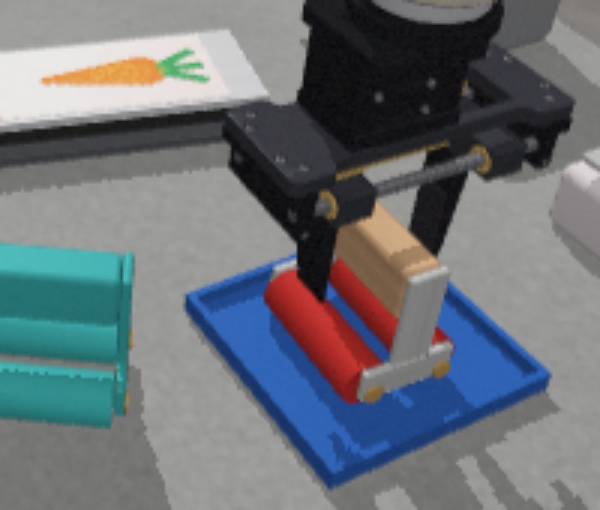

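The roller stands free on both drums in the tray and the fingers are clear on both sides. I retreat upward.

Request:
arm_command:
  targets:
    - [[0,0,0],[0,0,-0.01],60]
    - [[0,0,0],[0,0,-0.03],60]
    - [[0,0,0],[0,0,-0.06],60]
    - [[0,0,0],[0,0,-0.1],60]
    - [[0,0,0],[0,0,-0.14],60]
    - [[0,0,0],[0,0,-0.18],60]
    - [[0,0,0],[0,0,-0.2],60]
    - [[0,0,0],[0,0,-0.2],60]

```text
t: 17.05
eef_pos: [532.8, -293.2, 267.4]
tcp_rot: [3.137, 0.003, 1.549]
ft_force: [-0.4, 0.0, 0.3]
opening: 0.764
```

```bash
python3 - <<'E'
from h import *
for k in range(2):
    s=env.state(); c=get_calibration('wrist'); p,d=read_camera('wrist')
    w=dict(T=c['world_from_camera'],v=c['vfov'],cx=c['cx'],cy=c['cy'])
    h=cv2.cvtColor(p,cv2.COLOR_BGR2HSV); H,S,V=[h[...,i].astype(int) for i in range(3)]
    for nm,m,z in (('wood',(H>8)&(H<20)&(S>60)&(S<170)&(V>150),103),('blue',(H>105)&(H<125)&(S>120),14)):
        mm,q,_=big(m,(200,60,440,300)); cnt=max(cv2.findContours(mm.astype(np.uint8),0,2)[0],key=cv2.contourArea)
        print(nm,cv2.minAreaRect(castw(w,cnt[:,0],z)[:,:2].astype(np.float32)))
print(s['eef_pos'],s['qvel'].round(3),s['ft_force'])
p,d=read_camera('side'); cv2.imwrite('pics/s9.png',p)
E
```

```text
wood ((532.94482421875, -293.0491943359375), (84.24769592285156, 25.0157470703125), 89.1436996459961)
blue ((535.4235229492188, -296.4578552246094), (159.4884796142578, 149.88314819335938), 1.747896671295166)
wood ((532.863525390625, -292.9814147949219), (83.80320739746094, 25.200143814086914), 89.26116180419922)
blue ((535.4703369140625, -296.3680114746094), (159.43331909179688, 149.97750854492188), 1.7823693752288818)
[ 532.28116256 -292.87521176  265.09706574] [-0.002  0.036  0.043  0.    -0.021 -0.   ] [-0.61092506  0.21840519 -0.83692198]
```

View pics/s9.png

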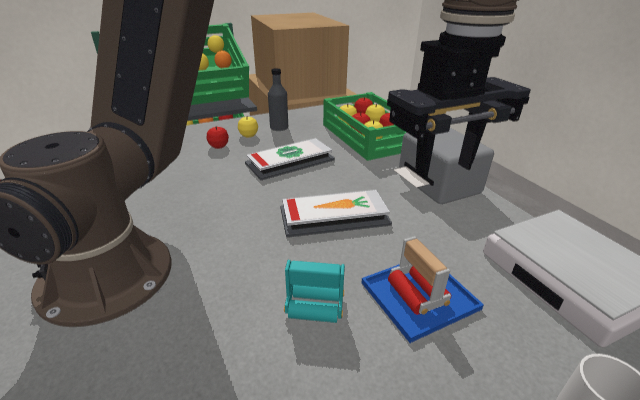

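The roller stands still in the tray at (420,285), the other objects are where they were, and the gripper is clear. I hand in.

```bash
python3 -c "
from cell import env
print(env.job_done())"
```

```text
the job is handed in; nothing more can be done
None
```

I rolled the carrot sign in one pass with the red roller, set the roller back in its blue tray and let go. I handed the job in at about 17 s; no verdict was reported.

- **Rolling:** The roller's centre went from 91 mm on the red-tab side of the sign's centre to 92 mm on the leaf side. It stayed within about 0.3 mm of the middle line and about 0.1° of square by the arm's readings. The sign's position itself was measured to about 1–2 mm.
- **Pressing:** At every check the bed had sunk 7.9 to 8.0 mm by the arm's height. A camera depth check at the start gave 7.75 mm. The force on the sign was about 9 N throughout.
- **After rolling:** The carrot sign sprang back to 34.2 mm, its starting height. I never touched the lettuce sign.
- **Setting down:** I lowered the roller in half-millimetre steps until the tray carried its weight, then released it. It stands on both drums about 4 mm from the tray centre, and two measurements 0.05 s apart agreed to 0.1 mm.
- **Last view:** The gripper was clear, touching nothing, and the other objects in view had not moved. No check failed or disagreed.

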